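# Reseat the filter lid of a bench dust extractor

### The arm

A 6-joint arm with a two-finger parallel gripper is mounted at the origin on the work surface. World frame = base frame: x ahead of the robot, y to its left, z up, the work surface at z = 0. Lengths are in mm, angles in rad, forces in N, time in s.
With the tool pointing down it reaches from about 350 to 875 mm from the base axis. Payload 4.2 kg.
Tool frame: the origin (TCP) lies at the very end of the fingers, on their centre line; the grasp point (between the pads) lies 19 mm behind it (arm.tcp_to_grasp is the x of the grasp point in the tool frame, in mm); x points along the fingers, z is the direction in which the jaws open and shut, and the axes are right-handed (so a half turn about x gives the same grasp; the last joint's range is limited). The gripper opens to 85 mm and grips with 20 to 120 N. Pads are 22 mm wide; open, the fingers measure 114 mm over their backs; the gripper's body (76 mm by 85 mm) begins 54 mm behind the grasp point. The pads swing forward as they close: fully open they stand 13 mm farther back than shut.
Start: joints at [1.582, 0.385, 0.008, 0, -1.194, -0.259], TCP at [153.263, 605.896, 231.312] pointing down, gripper open.
Joint ranges: [-3.14, 3.14], [-1.21, 2.06], [-1.07, 1.41], [-3.16, 2.05], [-2.99, -0.16], [-3.1, 3.1]. Speed limits (rad/s): [2.79, 2.79, 3.14, 3.14, 3.14, 3.14].

### API

Orientations are given as a unit quaternion [x, y, z, w].
In Python, from bench import status, get_image, job, arm gives the robot as it stands.
- The arm moves only by the tool apply_moves, never from a script. Its argument "targets" is text: rows parted by semicolons, each of 5 numbers parted by spaces: the shift along the tool's x, y, z in mm, then the turn about the tool's x in degrees, then the gripper's target within -1 to 1 (shut at 1, half-way at 0, fully open at -1). In form: dx dy dz spin hand; .... A call has 1 to 10 rows; each row is the pose to reach, as a shift and turn from the pose commanded when the call began, along the tool's axes at that moment; what a row does not reach only later rows make up. A row lasts 1/12 s, in which the tool goes at most 41.7 mm and 7.16 degrees, less where a joint would pass 70% of its speed; a pose out of reach is approached as far as the arm can. A call with a gripper value outside its range is refused whole. The fingers move at their own pace and stop on an object; the grip force is fixed at half the most. Time passes only in rows, so rows that repeat a pose let the fingers close. It gives the time, the measured TCP pose, the force and the opening at its end, in the units of the state.
- status.read_state(): the state, without advancing time (a new reading comes with each control period).
- get_image(name): name is "scene" or "top" or "wrist"; returns a dict with "img" (420x560x3 uint8, red, green, blue), "mtx" (3x3 intrinsics, pixels), "k1" (the pictures are not rectified: a ray, as slopes to the right and down, at radius r is drawn at 1 + k1 r^2 times it, then the intrinsics apply), "world_from_camera" (4x4, takes a point from camera to world coordinates). Camera axes: x right, y down, z forward; pixel columns grow to the right and rows downward; lengths in mm; the calibration is good to about 2 mm. A picture is of the moment at which its call begins. There is no depth.
- job.job_done(): hands the job in, once; it reports no verdict.
The state is a dict: "clock": time; "joints": joint angles; "joint_vel": joint speeds; "joint_efforts": joint torques, N m; "position": TCP position; "ee_rot": TCP orientation; "contact_force": force on the tool from outside, world axes, zero at the start; "wrist_torque": the same for the moment, N m; "gripper_width": finger opening in mm.
Only numpy, scipy, OpenCV 4.12 (cv2) and the standard library are available. Lean on these libraries where they do the work, as an engineer would, in place of code of your own. Each camera call takes 0.05 s, during which the arm holds its last target.

### The job

The filter lid inside the bench dust extractor was left unseated, its keys resting on the pot's rim. Press down the orange latch paddle and let the clear hatch spring fully open by itself, without ever touching the hatch; then turn the lid by its handle on the pot's rim, without lifting it off, until the keys drop into the notches (red tab over red mark), press it down until it is fully home, and let go. Leave the hatch open and everything else on the bench where it is.

Things in the scene. Friction and masses are not known exactly. Their poses are not given: they have to be found in the camera images.
- housing: Green steel housing fixed to the bench, 360 (x) x 230 (y) mm, with an open well 200 x 200 mm (wall tops 148 mm up) round its origin, which is on the bench under the well's centre. x points from the latch (front) to the hatch's hinge (rear). A grey motor drum, 110 mm thick, lies along its +y side; a 32 mm hose stub sticks out 200 mm to -y at the rear.
- hatch: Clear hatch 205 x 206 x 5 mm, dark frame. Origin: middle of its hinge line, at housing x +107 mm, 149 mm up; shut, it reaches 207 mm to -x and its z is up. Sprung: once unlatched it swings up and back by itself in about 1 to 2 s to its stop, 2.0 rad open (z axis 2.0 rad from vertical), and stays. Its front edge sweeps a 207 mm arc: press the paddle's outer end to stay clear.
- latch_pad (a point): Where to press: top of the ribbed outer part of the orange latch paddle, 163 mm up, at housing x -170 mm. The paddle is 36 mm wide; its outer end is 18 mm to -x of this point. It is a rocker hinged 72 mm to +x of and 33 mm below this point; pressed straight down here by about 12 to 18 mm (3 to 8 N) its tooth leaves the hatch edge. It springs back.
- pot: Aluminium filter pot fixed in the well; 120 mm outer, 102 mm inner diameter, 65 mm tall. Origin: centre of its underside, 20 mm above the bench. x points to the first notch in the rim, marked by a red block outside (reaches 80 mm from the axis, top 3 mm below the rim); the others are at 130 and 230 degrees counter-clockwise from above. Notches: 14 mm deep, 18 mm wide inside.
- pot_rim (a point): Centre of the pot's rim plane, 65 mm above the pot's origin, same axes as the pot. Three sprung balls in the bore below stop the lid (keys in the notches) with its origin 4 to 7 mm above this point; a push of about 6 to 12 N snaps it past them until the flange lies on the rim, origin level with this point, where they hold it.
- lid: Loose black lid, 124 mm diameter, 6 mm thick, about 0.18 kg. Origin: centre of the flange's underside. x points to its first key, marked by a red tab on its edge. Three keys 13 mm wide, 12 mm deep, at 0, 130, 230 degrees. It starts resting on them, 12 mm above pot_rim, turned 0.45 to 1.3 rad counter-clockwise from the pot: turn it clockwise to line up (0.04 rad play); freed, it drops 5 to 8 mm.
- lid_grip (a point): Middle of the lid's grey bar handle, 29 mm above the lid's origin, same axes as the lid. The bar is 64 mm long along the lid's x (its +x end red), 16 mm thick in y, and runs from 6 to 40 mm above the lid's origin: pinch it across y from above, or press on its top.
- glue: White glue bottle, 56 mm diameter, 150 mm tall, standing beside the extractor; origin at its base. Leave alone.
- screws: Amber jar of screws, 64 mm diameter, 75 mm tall, beside the extractor; origin at its base. Leave alone.
- tape: Yellow tape roll, 90 mm diameter, 24 mm tall, lying flat; origin at its base. Leave alone.
- driver: Red-handled screwdriver lying on the bench. Leave alone.
- brush: Wooden-handled brush lying on the bench. Leave alone.
- spindle: Turned wooden spindle, 44 mm diameter, 100 mm tall, standing; origin at its base. Leave alone.
- mug: White mug, 80 mm diameter, 90 mm tall, standing; origin at its base. Leave alone.

How it is judged (in metres and radians):
On the way, in this order (a step that is already met when the one before it is completed fails the run):
1. the hatch has sprung fully open (over 1.8 rad) (angle between hatch's own z axis and vertical above 1.8 rad), for 0.2 s.
2. the lid's keys have dropped into the notches (lid less than 9 mm above the rim, x axes within 0.1 rad) (z of lid in the frame of pot_rim below 0.009 m and angle between the x axis of lid and the x axis of pot, either way round below 0.1 rad), for 0.2 s.
At the end, for the whole second after the job is handed in: The lid is fully home: its flange within 2 mm of the pot's rim, level within 0.035 rad, centred within 4 mm, its first key in the marked notch (x axes within 0.1 rad), at rest and released; the hatch stands open more than 1.8 rad (z of lid in the frame of pot_rim below 0.002 m and horizontal distance between lid and pot_rim below 0.004 m and angle between the x axis of lid and the x axis of pot, either way round below 0.1 rad and angle between lid's own z axis and vertical below 0.035 rad and linear speed of lid below 0.02 m/s and angle between hatch's own z axis and vertical above 1.8 rad); the robot touches nothing.
It fails at once if the robot touches the hatch (over 1 N) (contact force between any of the arm, the fingers and hatch above 1 N).
It fails at once if the lid is lifted off the pot (more than 25 mm above the rim) or tipped over 0.35 rad (z of lid in the frame of pot_rim above 0.025 m or angle between lid's own z axis and vertical above 0.35 rad).
It fails at once if a bystander is shifted by more than 30 mm (distance of any of glue, screws, tape, driver, brush, spindle, mug from where it was at the start of the episode above 0.03 m).
It also fails if it takes over 53 s, if anything falls off the work surface, if the arm or the gripper's body presses on something with over 40 N, if the wrist force passes 120 N, or if a joint passes its speed limit or range.

## Working session

There is one attempt and no reset: what is moved stays moved. The work goes in short steps, Python scripts to look and compute and a tool call to move; the robot and the scene stay as the last step left them, time stands still between calls to the robot, and variables do not carry over. Pictures are saved under pics/ and viewed, and the job is handed in when it is done.

Besides the shell and the picture viewer there is one more tool, called after ">>>" by a JSON object that holds its "method" and its "body". apply_moves: Moves the arm, as the interface text tells. Its arguments: {"type":"object","properties":{"targets":{"type":"string"}},"required":["targets"]}

```bash
ls; mkdir -p pics
python3 - <<'E'
from bench import status,get_image,arm
import cv2,pickle
s=status.read_state();print(s)
print([a for a in dir(arm) if a[0]!='_'])
d={}
for n in("scene","top","wrist"):
    d[n]=get_image(n);cv2.imwrite(f"pics/a_{n}.png",d[n]["img"][:,:,::-1])
    print(n,d[n]["mtx"].tolist(),d[n]["k1"],d[n]["world_from_camera"].round(3).tolist())
pickle.dump(d,open("a.pkl","wb"))
E
```

```text
pics
{'clock': 0.0, 'joints': array([ 1.58158760e+00,  3.85560742e-01,  6.60747073e-03, -5.12188318e-04,
       -1.19403263e+00, -2.58582255e-01]), 'joint_vel': array([-0.00030311,  0.00035522,  0.00030683, -0.00022173,  0.00161354,
       -0.00043735]), 'joint_efforts': array([-5.06738979e-04, -3.92285299e+01,  1.88403815e+01,  4.18626264e+00,
       -4.56544323e-03, -3.11189048e-06]), 'position': array([153.13499157, 605.3268256 , 230.2099421 ]), 'ee_rot': array([-0.5573946 , -0.43381102,  0.5586003 , -0.43483899]), 'contact_force': array([ 0.49166873, -0.76039701, -0.29563205]), 'wrist_torque': array([-0.0100624 , -0.00651809,  0.0214992 ]), 'gripper_width': 85.45558649925228}
['IKError', 'tcp_to_grasp']
scene [[407.2130909747268, 0.0, 279.76997055268254], [0.0, 407.2130909747268, 207.1071791544562], [0.0, 0.0, 1.0]] -0.016596855738211302 [[0.537, 0.643, -0.546, 1249.307], [0.844, -0.403, 0.355, -407.854], [0.009, -0.651, -0.759, 1022.015], [0.0, 0.0, 0.0, 1.0]]
top [[381.02933298098907, 0.0, 278.13076529059026], [0.0, 381.02933298098907, 207.43789890593956], [0.0, 0.0, 1.0]] -0.07428913799047332 [[-0.013, -0.994, 0.104, 461.459], [-1.0, 0.013, -0.002, 15.729], [0.001, -0.104, -0.995, 1172.412], [0.0, 0.0, 0.0, 1.0]]
wrist [[316.54510706577446, 0.0, 271.7204222360553], [0.0, 316.54510706577446, 209.54984743953733], [0.0, 0.0, 1.0]] -0.006921342712471573 [[-0.246, -0.933, -0.261, 219.716], [-0.969, 0.238, 0.064, 589.873], [0.003, 0.269, -0.963, 373.342], [0.0, 0.0, 0.0, 1.0]]
```

View pics/a_scene.png

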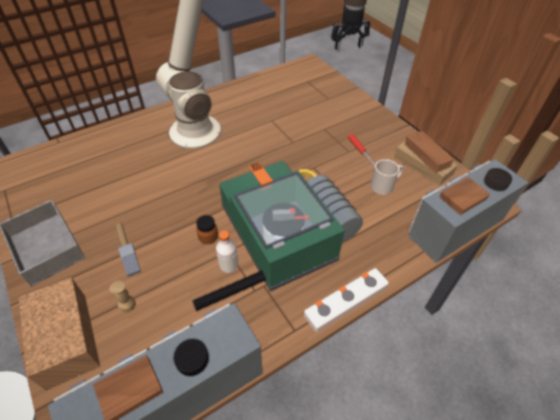

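View pics/a_top.png

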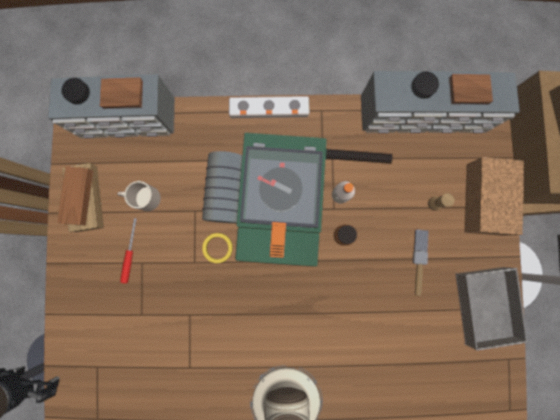

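View pics/a_wrist.png

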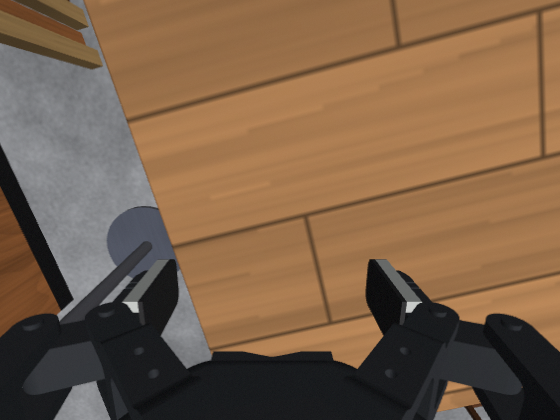

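The top view shows the extractor around (280,200), latch paddle at (278,238), red pot mark at (282,164), handle (273,184) with its red end towards (262,179). Next I'll zoom in.

```bash
cat > h.py <<'E'
import cv2,numpy as np,pickle
def ray(d,uv):
    uv=np.array(uv,float).reshape(-1,1,2)
    K=d["mtx"];q=(uv.reshape(-1,2)-K[:2,2])/[K[0,0],K[1,1]]
    p=q.copy()
    for _ in range(20): p=q/(1+d["k1"]*(p**2).sum(1,keepdims=True))
    T=d["world_from_camera"]
    return T[:3,3],np.c_[p,np.ones(len(p))]@T[:3,:3].T
def onz(d,uv,z):
    o,r=ray(d,uv);return o+r*((z-o[2])/r[:,2:3])
def proj(d,P):
    T=np.linalg.inv(d["world_from_camera"]);P=np.atleast_2d(P)@T[:3,:3].T+T[:3,3]
    s=P[:,:2]/P[:,2:];s=s*(1+d["k1"]*(s**2).sum(1,keepdims=True))
    return s@d["mtx"][:2,:2].T+d["mtx"][:2,2]
def tri(ds,uvs):
    A=np.zeros((3,3));b=np.zeros(3)
    for d,uv in zip(ds,uvs):
        o,r=ray(d,uv);r=r[0]/np.linalg.norm(r[0]);M=np.eye(3)-np.outer(r,r);A+=M;b+=M@o
    return np.linalg.solve(A,b)
E
python3 - <<'E'
from h import *
d=pickle.load(open("a.pkl","rb"))
im=d["top"]["img"][125:275,190:400,::-1];cv2.imwrite("pics/a_topz.png",cv2.resize(im,(800,571),interpolation=cv2.INTER_CUBIC))
im=d["scene"]["img"][150:285,200:380,::-1];cv2.imwrite("pics/a_scz.png",cv2.resize(im,(800,600),interpolation=cv2.INTER_CUBIC))
t=d["top"];hsv=cv2.cvtColor(t["img"],cv2.COLOR_RGB2HSV)
for nm,lo,hi in(("green",(65,60,20),(95,255,120)),("orange",(5,170,150),(16,255,255))):
    m=cv2.inRange(hsv,lo,hi);m[:120]=0;m[280:]=0;m[:,:200]=0;m[:,400:]=0
    for c in cv2.findContours(m,cv2.RETR_EXTERNAL,cv2.CHAIN_APPROX_NONE)[0]:
        if cv2.contourArea(c)>15:print(nm,cv2.contourArea(c),cv2.minAreaRect(c),cv2.boxPoints(cv2.minAreaRect(c)).round(1).tolist())
E
```

```text
green 3105.5 ((280.28009033203125, 199.1788330078125), (82.72632598876953, 127.09986114501953), 4.4846062660217285) [[234.10000610351562, 259.29998779296875], [244.0, 132.60000610351562], [326.5, 139.10000610351562], [316.5, 265.79998779296875]]
orange 185.5 ((277.87054443359375, 233.8121795654297), (10.829550743103027, 21.16037368774414), 4.085616588592529) [[271.70001220703125, 244.0], [273.20001220703125, 222.89999389648438], [284.0, 223.60000610351562], [282.5, 244.8000030517578]]
orange 21.5 ((348.0000305175781, 187.0), (5.366563320159912, 6.260990142822266), 26.56505012512207) [[344.20001220703125, 188.60000610351562], [347.0, 183.0], [351.79998779296875, 185.39999389648438], [349.0, 191.0]]
```

View pics/a_topz.png

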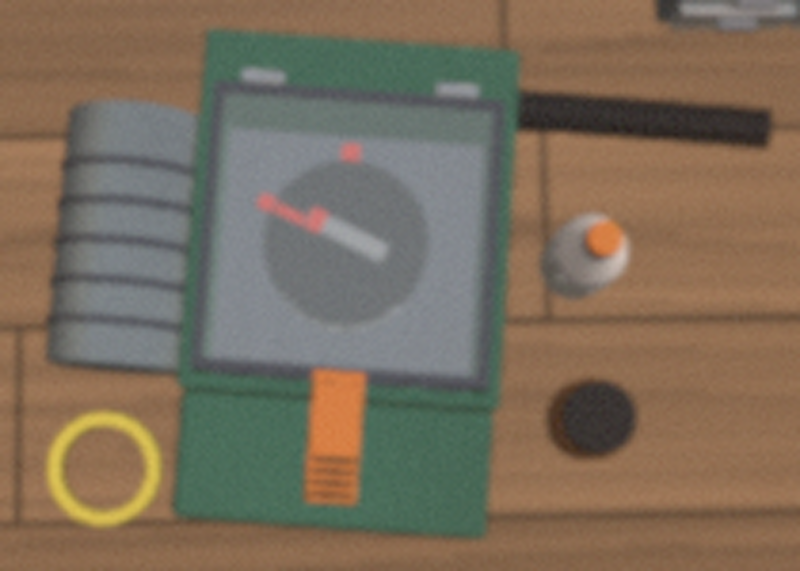

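View pics/a_scz.png

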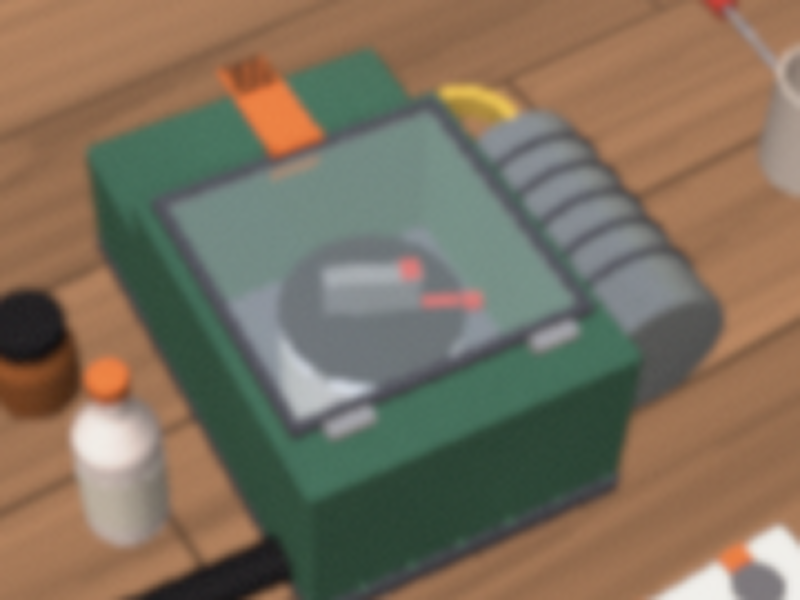

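Run:
```python
from h import *
d=pickle.load(open("a.pkl","rb"));t=d["top"];s=d["scene"]
zt=lambda p:np.array(p)/ (800/210)+[190,125]
zs=lambda p:np.array(p)/(800/180)+[200,150]
c=onz(t,zt([(215,83),(505,100),(490,390),(190,368)]),150);print(c.round(1))
e=[c[0]-c[3],c[1]-c[2],]; print([np.linalg.norm(c[i]-c[(i+1)%4]) for i in range(4)])
yaw=[np.arctan2(v[1],v[0]) for v in e]+[np.arctan2(v[1],v[0])-np.pi/2 for v in (c[0]-c[1],c[3]-c[2])];print("yaw",yaw)
print("center hatch",c.mean(0))
pe=onz(t,zt([(305,503),(358,505),(312,370),(367,373)]),163);print("paddle",pe.round(1))
print("body",onz(t,zt([(208,30),(520,52)]),148).round(1))
# scene paddle
print("paddle scene",onz(s,zs([(218,70),(262,54)]),163).round(1))
# lid handle
print("handle triangulated red end", tri([t,s],[zt((317,213)),zs((409,262))]))
print("handle grey far end",tri([t,s],[zt((383,250)),zs((326,268))]))
print("tab outer",tri([t,s],[zt((264,202)),zs((480,300))]))
print("mark", onz(t,zt((350,152)),82))
print("lid c", onz(t,zt((346,243)),103))
```

```text
[[ 737.1   98.2  150. ]
 [ 721.9 -110.9  150. ]
 [ 513.   -94.8  150. ]
 [ 531.3  116.6  150. ]]
[np.float64(209.61852154826096), np.float64(209.51083532370686), np.float64(212.23723260343405), np.float64(206.59582937107305)]
yaw [np.float64(-0.08937640101101314), np.float64(-0.07673951189898386), np.float64(-0.07253586044646565), np.float64(-0.0864002709365228)]
center hatch [625.84433642   2.26035619 150.        ]
paddle [[ 4.360e+02  3.620e+01  1.630e+02]
 [ 4.341e+02 -4.000e-01  1.630e+02]
 [ 5.280e+02  3.030e+01  1.630e+02]
 [ 5.254e+02 -8.000e+00  1.630e+02]]
body [[ 777.3  103.3  148. ]
 [ 758.  -123.1  148. ]]
paddle scene [[442.4   4.  163. ]
 [444.6  37.7 163. ]]
handle triangulated red end [642.55189904  26.95482271 145.11967123]
handle grey far end [615.9497823  -19.45752665 141.67231002]
tab outer [661.12308105  69.38127027  98.02104413]
mark [[6.99871312e+02 5.08775526e-01 8.20000000e+01]]
lid c [[626.29030065   4.76779023 103.        ]]
```

```bash
cat >> h.py <<'E'
from scipy.spatial.transform import Rotation as Ro
def goto(s,target,yawz=None):
    """shift in tool axes to target(world), and spin deg so that tool z axis has heading yawz"""
    R=Ro.from_quat(s["ee_rot"]).as_matrix()
    d=R.T@(np.array(target)-s["position"])
    out=[d.round(1)]
    z=np.arctan2(R[1,2],R[0,2])
    if yawz is not None:
        dy=(yawz-z+np.pi)%(2*np.pi)-np.pi
        out.append(("spin deg (x down => minus)",round(-np.degrees(dy),1)))
    return out,"heading tool z",round(z,4)
E
python3 - <<'E'
from h import *
from bench import status
s=status.read_state();R=Ro.from_quat(s["ee_rot"]).as_matrix();print(R.round(3))
d=pickle.load(open("a.pkl","rb"))["wrist"]
print("cam in tool",R.T@(d["world_from_camera"][:3,3]-s["position"]))
print(goto(s,(444,17,215),np.pi/2-0.08))
print(goto(s,(444,17,215),-np.pi/2-0.08))
E
```

```text
[[-0.     0.969 -0.245]
 [-0.002 -0.245 -0.969]
 [-1.     0.     0.002]]
cam in tool [-142.82400207   68.37780524   -0.9374753 ]
([array([ 16.4, 426.3, 499.1]), ('spin deg (x down => minus)', np.float64(170.4))], 'heading tool z', np.float64(-1.8187))
([array([ 16.4, 426.3, 499.1]), ('spin deg (x down => minus)', np.float64(-9.6))], 'heading tool z', np.float64(-1.8187))
```

>>> {"method": "apply_moves", "body": {"targets": "0 25 29 7 0; 0 50 58 14 1; 0 75 87 21 1; 0 100 116 28 1; 0 125 145 35 1; 0 150 174 42 1; 0 175 203 49 1; 0 200 232 56 1; 0 225 261 63 1; 0 250 290 70 1"}}

```text
clock: 0.98
position: [324.7, 261.5, 231.3]
ee_rot: [0.706, 0.034, -0.706, 0.034]
contact_force: [0.3, 0.6, 0.4]
gripper_width: -0.1
```

Run:
```python
from h import *
from bench import status
s=status.read_state();print(s["clock"],s["joints"],s["position"],s["gripper_width"])
print(goto(s,(444,17,215),np.pi/2-0.08))
```

```text
0.9833 [ 1.07128607e+00  2.07172550e-02 -4.63425420e-01 -1.01777199e-04
 -1.08646917e+00 -9.75379726e-01] [324.70046279 261.49396542 231.33768918] -0.05121438955760675
([array([ 16.3, 254.8, -95.4]), ('spin deg (x down => minus)', np.float64(100.1))], 'heading tool z', np.float64(-3.0457))
```

>>> {"method": "apply_moves", "body": {"targets": "0 32 -12 7 1; 0 64 -24 14 1; 0 96 -36 21 1; 0 128 -48 28 1; 0 160 -60 35 1; 0 192 -72 42 1; 0 224 -84 49 1; 0 255 -95 56 1; 0 255 -95 63 1; 0 255 -95 70 1"}}

```text
clock: 1.82
position: [445.0, 17.4, 230.8]
ee_rot: [-0.597, 0.379, 0.597, 0.379]
contact_force: [0.2, 1.0, -1.2]
gripper_width: 0.0
```

>>> {"method": "apply_moves", "body": {"targets": "0 0 0 7 1; 0 0 0 14 1; 0 0 0 21 1; 0 0 0 28 1; 0 0 0 30 1; 0 0 0 30 1"}}

```text
clock: 2.32
position: [444.5, 19.3, 231.1]
ee_rot: [-0.481, 0.518, 0.481, 0.518]
contact_force: [-0.2, -0.2, 0.9]
gripper_width: -0.1
```

Run:
```python
from h import *
from bench import status,get_image
s=status.read_state();print(s["clock"],s["joints"],s["position"],s["gripper_width"],s["contact_force"])
print(goto(s,(444,17,170),np.pi/2-0.08))
d={n:get_image(n) for n in("scene","wrist","top")};pickle.dump(d,open("b.pkl","wb"))
cv2.imwrite("pics/b_w.png",d["wrist"]["img"][:,:,::-1])
im=d["scene"]["img"][100:250,180:380,::-1];cv2.imwrite("pics/b_scz.png",cv2.resize(im,(800,600),interpolation=cv2.INTER_CUBIC))
```

```text
2.3167 [ 4.10535252e-01  7.35591186e-02 -4.07418345e-01 -1.62532173e-04
 -1.09034251e+00 -2.05510404e+00] [444.54342374  19.2606837  231.10532016] -0.08743916482948678 [-0.19743332 -0.21649643  0.90204783]
([array([61.1,  0.3, -2.3]), ('spin deg (x down => minus)', np.float64(0.4))], 'heading tool z', np.float64(1.4969))
```

View pics/b_w.png

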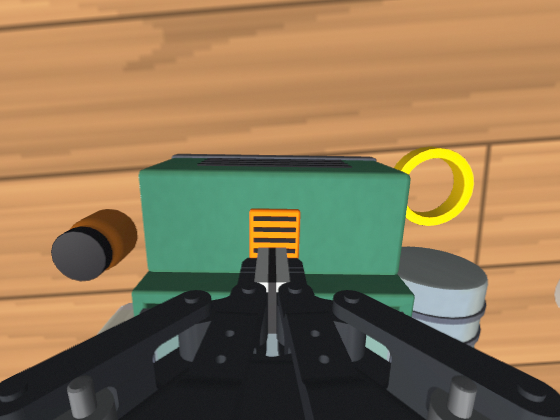

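View pics/b_scz.png

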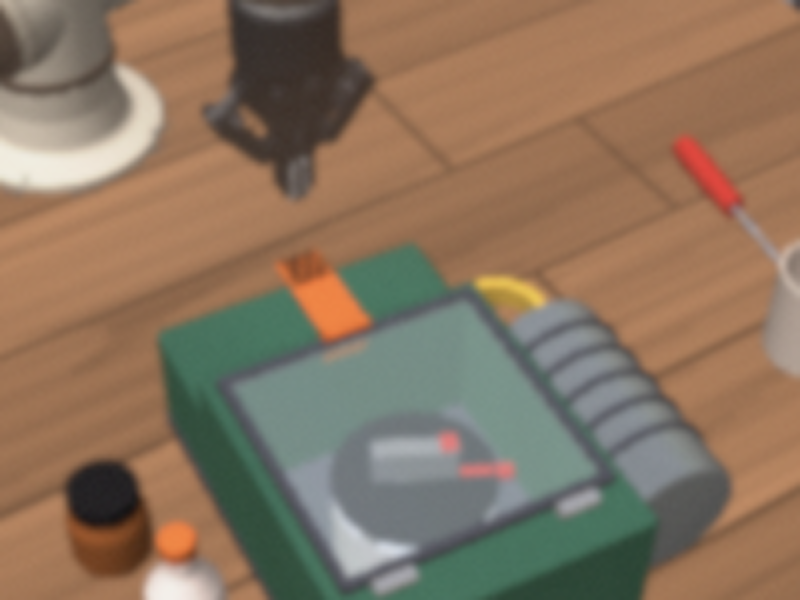

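The wrist view shows the ribbed paddle at columns 249–300, with its outer edge at row 209. I'll measure that edge.

Run:
```python
from h import *
d=pickle.load(open("b.pkl","rb"))["wrist"]
print(onz(d,[(249,210),(300,210)],163).round(1))
```

```text
[[435.1   4.9 163. ]
 [437.6  40.2 163. ]]
```

>>> {"method": "apply_moves", "body": {"targets": "30 0 0 0 1; 60 0 0 0 1; 66 0 0 0 1; 70 0 0 0 1; 73 0 0 0 1; 76 0 0 0 1; 79 0 0 0 1; 81 0 0 0 1"}}

```text
clock: 3.13
position: [444.7, 19.5, 150.9]
ee_rot: [-0.481, 0.518, 0.481, 0.518]
contact_force: [-4.0, 1.1, 4.3]
gripper_width: 0.2
```

Run:
```python
from h import *
from bench import status,get_image
s=status.read_state();print(s["clock"],s["position"],s["contact_force"])
d={n:get_image(n) for n in("scene",)}
im=d["scene"]["img"][100:250,180:380,::-1];cv2.imwrite("pics/c_scz.png",cv2.resize(im,(800,600),interpolation=cv2.INTER_CUBIC))
```

```text
3.1333 [444.6612806   19.46931605 150.88428555] [-3.995295    1.12046037  4.30276822]
```

View pics/c_scz.png

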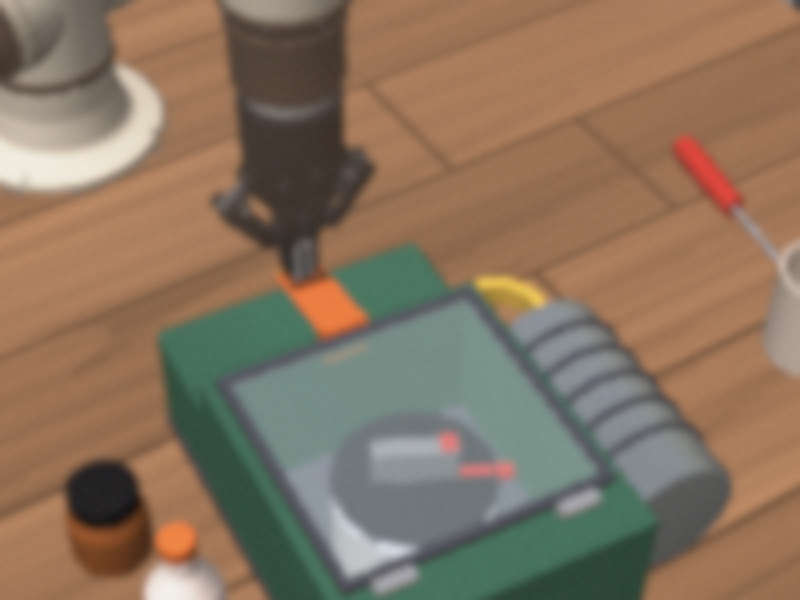

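The fingers are on the paddle and it has started to sink; the hatch is still shut. I'll keep pressing.

>>> {"method": "apply_moves", "body": {"targets": "2 0 0 0 1; 4 0 0 0 1; 6 0 0 0 1; 7 0 0 0 1; 7 0 0 0 1"}}

```text
clock: 3.6
position: [444.0, 19.3, 142.9]
ee_rot: [-0.481, 0.519, 0.482, 0.518]
contact_force: [-5.2, 2.0, 4.6]
gripper_width: -0.2
```

```bash
cat > look.py <<'E'
import sys
from h import *
from bench import status,get_image
s=status.read_state();print(s["clock"],s["position"],s["contact_force"],s["gripper_width"])
d=get_image("scene")
im=d["img"][70:250,160:400,::-1];cv2.imwrite(f"pics/{sys.argv[1]}.png",cv2.resize(im,(800,600),interpolation=cv2.INTER_CUBIC))
E
python3 look.py d1
```

```text
3.6 [443.96777837  19.28854199 142.86786467] [-5.23070962  2.02371749  4.60951822] -0.23498035850876348
```

View pics/d1.png

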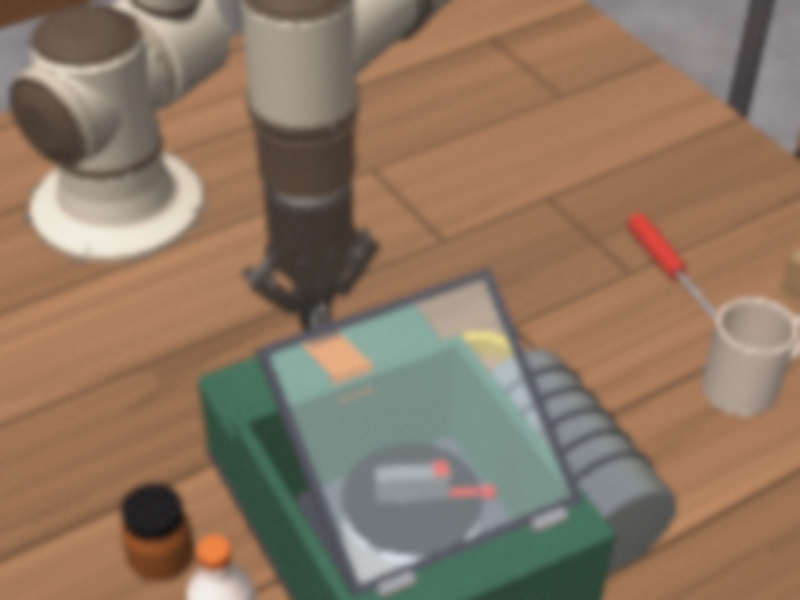

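The hatch is unlatched and swinging up. I'll hold still while it opens.

>>> {"method": "apply_moves", "body": {"targets": "0 0 0 0 1; 0 0 0 0 1; 0 0 0 0 1; 0 0 0 0 1; 0 0 0 0 1; 0 0 0 0 1; 0 0 0 0 1; 0 0 0 0 1; 0 0 0 0 1; 0 0 0 0 1"}}

```text
clock: 4.48
position: [444.0, 19.3, 143.0]
ee_rot: [-0.481, 0.519, 0.482, 0.518]
contact_force: [-5.7, 1.3, 5.3]
gripper_width: 0.2
```

>>> {"method": "apply_moves", "body": {"targets": "0 0 0 0 1; 0 0 0 0 1; 0 0 0 0 1; 0 0 0 0 1; 0 0 0 0 1; 0 0 0 0 1; 0 0 0 0 1; 0 0 0 0 1; 0 0 0 0 1; 0 0 0 0 1"}}

```text
clock: 5.32
position: [444.0, 19.3, 143.0]
ee_rot: [-0.481, 0.518, 0.482, 0.518]
contact_force: [-5.2, 1.9, 4.0]
gripper_width: -0.1
```

```bash
python3 look.py d2
```

```text
5.3167 [443.98427447  19.31284313 143.04384949] [-5.18188686  1.91120685  4.01791568] -0.07408479067233924
```

View pics/d2.png

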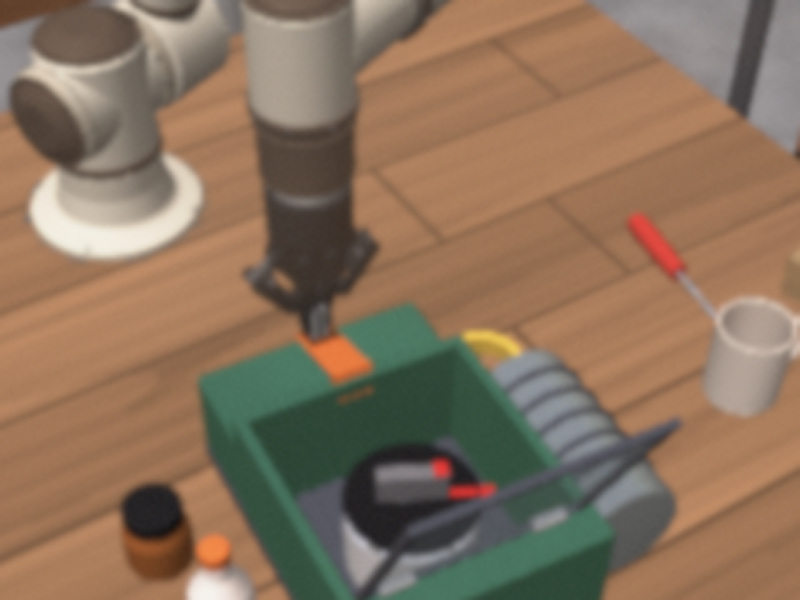

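The hatch now stands open past vertical and the lid is exposed. I'll lift clear and measure the lid.

>>> {"method": "apply_moves", "body": {"targets": "-30 0 0 0 1; -60 0 0 0 1; -90 0 0 0 1; -120 0 0 0 1; -120 0 0 0 1"}}

```text
clock: 5.78
position: [449.4, 20.2, 269.8]
ee_rot: [-0.485, 0.513, 0.479, 0.522]
contact_force: [1.8, 0.8, 0.7]
gripper_width: 0.4
```

Run:
```python
from h import *
from bench import status,get_image
d={n:get_image(n) for n in("scene","top")};pickle.dump(d,open("e.pkl","wb"))
im=d["top"]["img"][125:275,190:400,::-1];cv2.imwrite("pics/e_topz.png",cv2.resize(im,(800,571),interpolation=cv2.INTER_CUBIC))
for n in d:
    hsv=cv2.cvtColor(d[n]["img"],cv2.COLOR_RGB2HSV)
    m=cv2.inRange(hsv,(0,170,90),(3,255,255))|cv2.inRange(hsv,(174,170,90),(180,255,255))
    box=(240,150,330,220) if n=="top" else (250,180,330,240)
    k=np.zeros_like(m);k[box[1]:box[3],box[0]:box[2]]=1;m*=k
    for c in cv2.findContours(m,cv2.RETR_EXTERNAL,cv2.CHAIN_APPROX_NONE)[0]: print(n,cv2.contourArea(c),cv2.minAreaRect(c),c.reshape(-1,2).mean(0))
```

```text
scene 17.0 ((300.5, 217.0), (2.0, 11.0), 90.0) [300.5        216.81818182]
scene 8.0 ((292.5, 209.5), (3.0, 3.0), 90.0) [292.2 209.5]
top 6.5 ((272.5, 182.0), (2.1213202476501465, 4.949747085571289), 45.0) [272.27272727 182.09090909]
top 11.5 ((263.4076843261719, 179.6615447998047), (10.294882774353027, 2.2326252460479736), 29.744882583618164) [263.38095238 179.57142857]
top 3.5 ((282.0, 165.0), (2.0, 2.0), 90.0) [281.85714286 164.85714286]
```

View pics/e_topz.png

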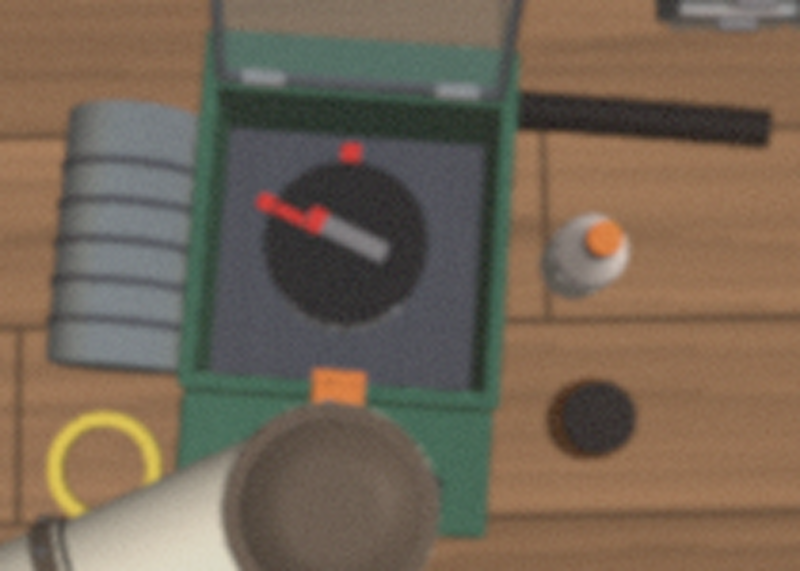

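Run:
```python
from h import *
from bench import status
d=pickle.load(open("e.pkl","rb"));t=d["top"]
zt=lambda p:np.array(p)/ (800/210)+[190,125]
p=onz(t,zt([(315,217),(385,251)]),137);print(p.round(1),np.linalg.norm(p[0]-p[1]),p.mean(0));v=p[0]-p[1];a=np.arctan2(v[1],v[0]);print("lid yaw",a)
q=onz(t,zt([(259,200),(320,218)]),100);v=q[0]-q[1];print("tab dir",np.arctan2(v[1],v[0]))
g=cv2.cvtColor(t["img"],cv2.COLOR_RGB2HSV)
m=((g[:,:,2]<65)&(g[:,:,1]<90)).astype(np.uint8);k=np.zeros_like(m);k[165:215,255:308]=1;m*=k
c=max(cv2.findContours(m,cv2.RETR_EXTERNAL,cv2.CHAIN_APPROX_NONE)[0],key=cv2.contourArea);c=cv2.convexHull(c)
e=cv2.minEnclosingCircle(c);print(e,cv2.contourArea(c));print("lid c",onz(t,[e[0]],103))
m=cv2.moments(c);print(onz(t,[(m['m10']/m['m00'],m['m01']/m['m00'])],103))
s=status.read_state();print(goto(s,(626,4,270),a+np.pi/2+np.pi-np.pi),goto(s,(626,4,270),a-np.pi/2),s["joints"])
```

```text
[[640.3  27.2 137. ]
 [614.9 -22.9 137. ]] 56.25084347079588 [627.59633584   2.16988376 137.        ]
lid yaw 1.1008784489336552
tab dir 1.267113262702248
((280.368408203125, 188.5), 21.421091079711914) 1371.0
lid c [[627.13165062   6.05164438 103.        ]]
[[627.5028907    6.00944063 103.        ]]
([array([  -4.8, -180.6,   -2.6]), ('spin deg (x down => minus)', np.float64(-67.3))], 'heading tool z', np.float64(1.4975)) ([array([  -4.8, -180.6,   -2.6]), ('spin deg (x down => minus)', np.float64(112.7))], 'heading tool z', np.float64(1.4975)) [ 4.10491685e-01  4.65875374e-02 -3.49738968e-01  1.98703913e-04
 -1.16925247e+00 -2.05466549e+00]
```

>>> {"method": "apply_moves", "body": {"targets": "0 -18 0 -7 -1; 0 -36 0 -14 -1; 0 -54 -1 -21 -1; 0 -72 -1 -28 -1; 0 -90 -1 -35 -1; 0 -108 -2 -42 -1; 0 -126 -2 -49 -1; 0 -144 -2 -56 -1; 0 -162 -3 -63 -1; 0 -180 -3 -67 -1"}}

```text
clock: 6.72
position: [624.9, 2.9, 260.9]
ee_rot: [-0.687, 0.165, 0.688, 0.164]
contact_force: [1.1, 0.1, -0.2]
gripper_width: 85.3
```

>>> {"method": "apply_moves", "body": {"targets": "0 0 0 0 -1; 0 0 0 0 -1; 0 0 0 0 -1"}}

```text
clock: 6.97
position: [623.5, 3.1, 261.7]
ee_rot: [-0.686, 0.167, 0.688, 0.166]
contact_force: [-1.3, 0.5, -0.8]
gripper_width: 85.5
```

```bash
python3 - <<'E'
from h import *
from bench import status,get_image
s=status.read_state();print(s["clock"],s["joints"],s["position"],s["gripper_width"],s["contact_force"])
d=get_image("wrist");pickle.dump((s,d),open("f.pkl","wb"));cv2.imwrite("pics/f_w.png",d["img"][:,:,::-1])
E
python3 look.py f_s
```

```text
6.9667 [ 2.64086984e-01  3.65248067e-01  5.49902687e-02 -2.51866507e-04
 -1.26295888e+00 -7.39782925e-01] [623.49860286   3.13059734 261.72174518] 85.54168267442869 [-1.30565853  0.54770409 -0.765813  ]
7.0167 [623.42306305   3.19333127 262.41623982] [-0.69640543  0.28037431 -0.22730909] 85.31423327785018
```

View pics/f_w.png

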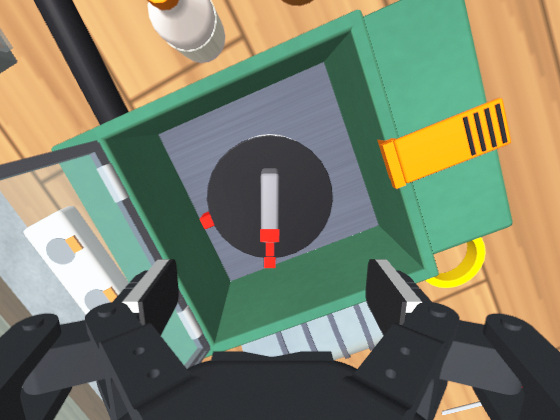

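View pics/f_s.png

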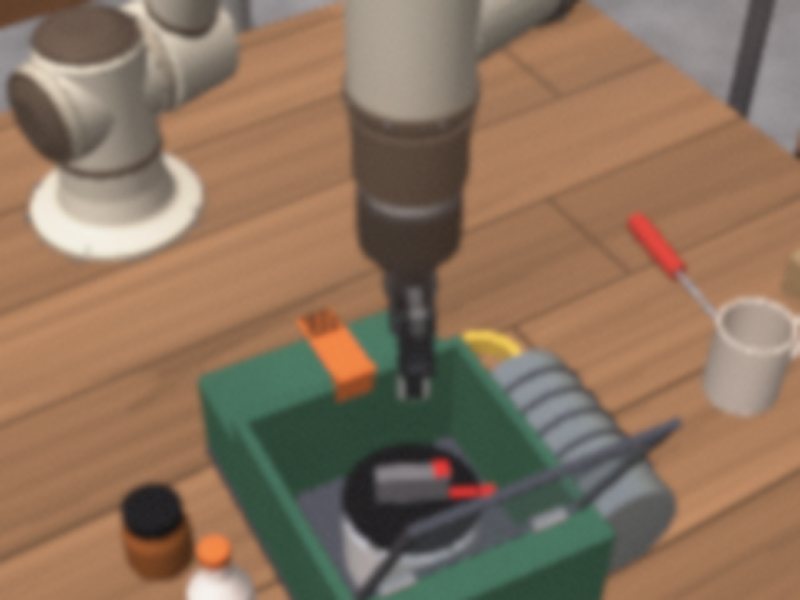

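The wrist view is sharp: lid disc centred near (270,196), handle from row 168 to 242 at column 270, red tab at (270,262), red pot mark at (207,220).

```bash
cat > lidm.py <<'E'
from h import *
def measure(s,d,zo=97,roi=(190,125,350,275)):
    """zo: lid origin height"""
    g=cv2.cvtColor(d["img"],cv2.COLOR_RGB2HSV);k=np.zeros(g.shape[:2],np.uint8);k[roi[1]:roi[3],roi[0]:roi[2]]=1
    red=((((g[:,:,0]<4)|(g[:,:,0]>174))&(g[:,:,1]>180)&(g[:,:,2]>90))*k).astype(np.uint8)
    cs=[c for c in cv2.findContours(red,cv2.RETR_EXTERNAL,cv2.CHAIN_APPROX_NONE)[0] if cv2.contourArea(c)>10]
    for c in cs: print("red",cv2.contourArea(c),cv2.boundingRect(c),c.reshape(-1,2).mean(0).round(1))
    dark=((g[:,:,2]<75)&(g[:,:,1]<60))*k
    dark=dark.astype(np.uint8)
    c=max(cv2.findContours(dark,cv2.RETR_EXTERNAL,cv2.CHAIN_APPROX_NONE)[0],key=cv2.contourArea)
    c=cv2.convexHull(c).reshape(-1,2).astype(float)
    P=onz(d,c,zo+6);P2=P[:,:2]
    A=np.c_[2*P2,np.ones(len(P2))];x=np.linalg.lstsq(A,(P2**2).sum(1),rcond=None)[0]
    print("lid centre",x[:2].round(1),"r",np.sqrt(x[2]+x[:2]@x[:2]).round(1))
    grey=((g[:,:,1]<40)&(g[:,:,2]>120))*k;grey=cv2.morphologyEx(grey.astype(np.uint8),cv2.MORPH_OPEN,np.ones((3,3)))
    cg=[c for c in cv2.findContours(grey,cv2.RETR_EXTERNAL,cv2.CHAIN_APPROX_NONE)[0] if cv2.contourArea(c)>60]
    for c in cg: print("grey",cv2.contourArea(c),cv2.boxPoints(cv2.minAreaRect(c)).round(1).tolist())
    return x[:2],cs
if __name__=="__main__":
    s,d=pickle.load(open("f.pkl","rb"))
    c,_=measure(s,d)
    im=cv2.resize(d["img"][120:280,185:345,::-1],(600,600),interpolation=cv2.INTER_CUBIC);cv2.imwrite("pics/f_z.png",im)
E
python3 lidm.py
```

```text
red 100.0 (264, 257, 12, 11) [269.3 261.8]
red 84.0 (266, 243, 8, 13) [269.5 249. ]
red 212.5 (260, 229, 19, 13) [269.2 234.8]
red 131.5 (200, 212, 14, 17) [206.6 220.4]
lid centre [628.1   8.3] r 60.9
grey 879.0 [[261.0, 173.0], [277.0, 173.0], [277.0, 228.0], [261.0, 228.0]]
```

View pics/f_z.png

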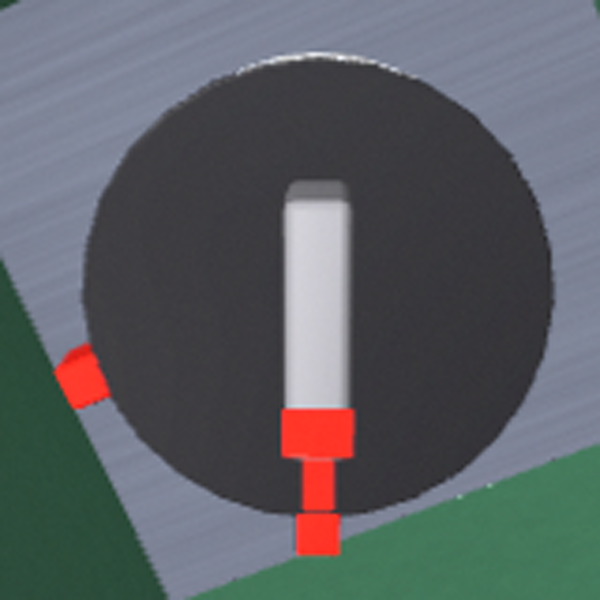

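Run:
```python
from h import *
s,d=pickle.load(open("f.pkl","rb"))
z=lambda p:np.array(p,float)/3.75+[185,120]
p=onz(d,z([(318,457),(318,198)]),137);v=p[0]-p[1];a=np.arctan2(v[1],v[0]);print(p.round(1),np.linalg.norm(v),p.mean(0),"yaw",a)
tab=onz(d,z([(318,535)]),99);print("tab",tab)
c=p.mean(0)
cc=np.array([628.1,8.3,0])
mk=onz(d,z([(80,375),(86,384)]),82);print("mark",mk)
for C in(c,cc): print([np.arctan2((m-C)[1],(m-C)[0]) for m in mk],"tab",np.arctan2((tab[0]-C)[1],(tab[0]-C)[0]), np.hypot(*(mk[0]-C)[:2]))
# housing from scene: hatch hinge etc, base edges of well
w=onz(d,[(63,146),(359,10),(434,280)],148);print(w.round(1))
e=onz(d,z([(0,262),(165,595)]),20);v=e[0]-e[1];print("floor edge dir",e.round(1),np.arctan2(v[1],v[0]))
```

```text
[[642.1  35.8 137. ]
 [613.3 -19.9 137. ]] 62.72004308634495 [627.69598633   7.92036065 137.        ] yaw 1.0929278329078869
tab [[659.78514249  69.57806413  99.        ]]
mark [[700.88102275   1.45241236  82.        ]
 [700.72417273   4.55963587  82.        ]]
[np.float64(-0.08814899067851437), np.float64(-0.045987111436960805)] tab 1.0909304821157102 73.47029270189677
[np.float64(-0.09380864939230434), np.float64(-0.051457552820781974)] tab 1.09358495154378 73.10243996197417
[[ 749.3 -116.4  148. ]
 [ 501.3  -96.6  148. ]
 [ 525.7  132.5  148. ]]
floor edge dir [[725.2 -33.4  20. ]
 [736.4  97.7  20. ]] -1.655775897996761
```

Run:
```python
from h import *
from bench import status
s=status.read_state();print(goto(s,(628,8,109),1.092+np.pi/2),s["position"])
```

```text
([array([153.9,  -6.4,  -2. ]), ('spin deg (x down => minus)', np.float64(0.2))], 'heading tool z', np.float64(2.6666)) [623.38970865   3.22296692 262.90718268]
```

>>> {"method": "apply_moves", "body": {"targets": "10 -6 -2 0 -1; 40 -6 -2 0 -1; 70 -6 -2 0 -1; 100 -6 -2 0 -1; 120 -6 -2 0 -1; 135 -6 -2 0 -1; 145 -6 -2 0 -1; 145 -6 -2 0 -1; 145 -6 -2 0 -1"}}

```text
clock: 7.82
position: [628.7, 7.8, 118.3]
ee_rot: [0.687, -0.166, -0.687, -0.166]
contact_force: [-0.2, 0.2, 1.7]
gripper_width: 85.5
```

Run:
```python
from h import *
from bench import status,get_image
s=status.read_state();print(s["position"],s["contact_force"],goto(s,(628,8,109),1.092+np.pi/2))
d=get_image("wrist");cv2.imwrite("pics/g_w.png",d["img"][:,:,::-1])
```

```text
[628.72317676   7.76118323 118.3347538 ] [-0.15607579  0.22177921  1.6808197 ] ([array([9.3, 0.1, 0.8]), ('spin deg (x down => minus)', np.float64(0.3))], 'heading tool z', np.float64(2.6673))
```

View pics/g_w.png

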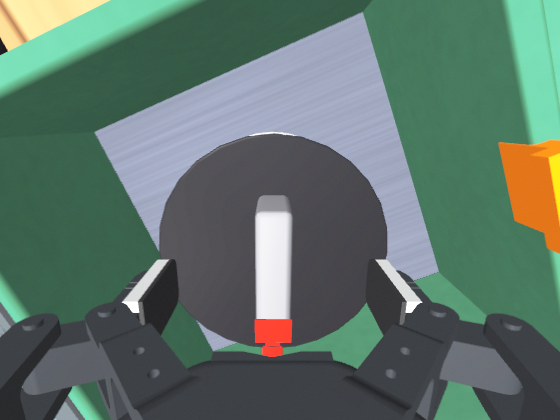

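The handle sits midway between the jaws (column 273). I'll lower 9 mm and close.

>>> {"method": "apply_moves", "body": {"targets": "5 0 0 0 -1; 9 0 1 0 -1; 9 0 1 0 -1; 9 0 1 0 0; 9 0 1 0 0.5; 9 0 1 0 1; 9 0 1 0 1; 9 0 1 0 1; 9 0 1 0 1; 9 0 1 0 1"}}

```text
clock: 8.7
position: [627.9, 8.0, 109.6]
ee_rot: [0.687, -0.166, -0.687, -0.166]
contact_force: [-0.2, -0.1, 1.3]
gripper_width: 15.1
```

```bash
python3 look.py g_s;python3 - <<'E'
from h import *
from bench import status,get_image
s=status.read_state();print(s["position"],s["contact_force"],s["wrist_torque"],s["gripper_width"],s["joints"])
d=get_image("wrist");cv2.imwrite("pics/g_w2.png",d["img"][:,:,::-1])
E
```

```text
8.7 [627.93593102   8.03159856 109.55976377] [-0.21356553 -0.12542943  1.29793738] 15.137986949715708
[627.94932668   8.02584763 109.58474711] [0.99938489 0.44917636 2.14755857] [ 0.01788169 -0.06461016 -0.03953549] 14.94133615417062 [ 2.70151609e-01  4.94099328e-01 -1.42303541e-01  2.12383171e-04
 -9.33821836e-01 -7.44900593e-01]
```

View pics/g_w2.png

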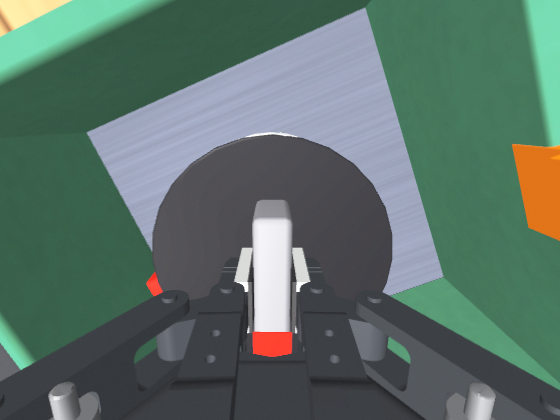

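View pics/g_s.png

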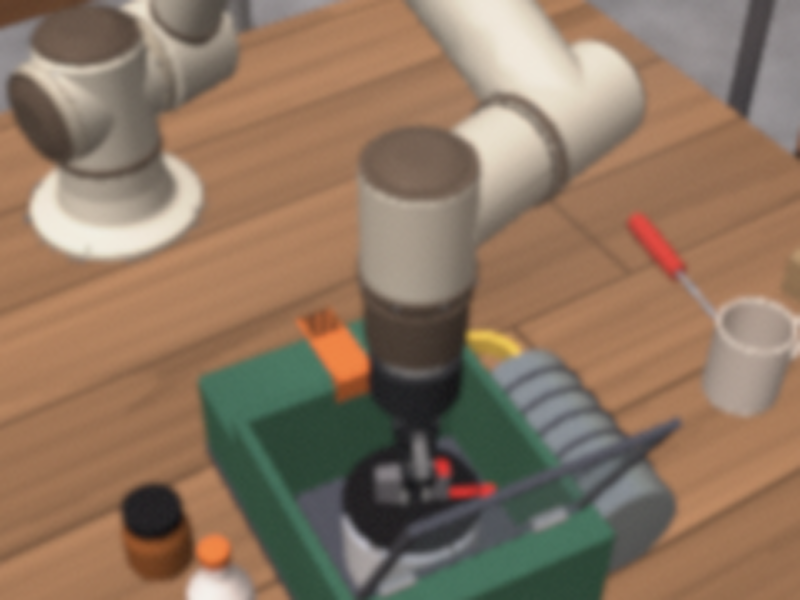

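Gripped at a 15 mm opening. Now I'll turn it clockwise, stopping short of alignment.

>>> {"method": "apply_moves", "body": {"targets": "0 0 0 5 1; 0 0 0 11 1; 0 0 0 17 1; 0 0 0 23 1; 0 0 0 29 1; 0 0 0 35 1; 0 0 0 41 1; 0 0 0 47 1; 0 0 0 53 1; 0 0 0 58 1"}}

```text
clock: 9.63
position: [627.9, 8.1, 109.5]
ee_rot: [0.52, -0.48, -0.519, -0.48]
contact_force: [0.4, -0.5, 0.3]
gripper_width: 14.6
```

>>> {"method": "apply_moves", "body": {"targets": "0 0 0 2 1; 0 0 0 2 1; 0 0 0 2 1"}}

```text
clock: 9.88
position: [627.9, 8.1, 109.5]
ee_rot: [0.512, -0.487, -0.512, -0.488]
contact_force: [-0.8, 0.6, 1.5]
gripper_width: 15.0
```

```bash
python3 - <<'E'
from h import *
from bench import status,get_image
s=status.read_state();print(s["position"],s["contact_force"],s["wrist_torque"],s["gripper_width"],goto(s,(628,8,109),-.075+np.pi/2))
d=get_image("wrist");pickle.dump((s,d),open("i.pkl","wb"));cv2.imwrite("pics/i_w.png",d["img"][:,:,::-1])
E
python3 look.py i_s
```

```text
[627.86826328   8.11648951 109.48810013] [-0.80554135  0.62439545  1.52680817] [-0.00586258 -0.03366086 -0.13059843] 15.020202767646783 ([array([ 0.5, -0.1, -0.1]), ('spin deg (x down => minus)', np.float64(7.1))], 'heading tool z', np.float64(1.6205))
9.9333 [627.9016782    8.09400976 109.53541007] [ 0.38752055 -0.44301748  1.2519483 ] 15.146130072049283
```

View pics/i_w.png

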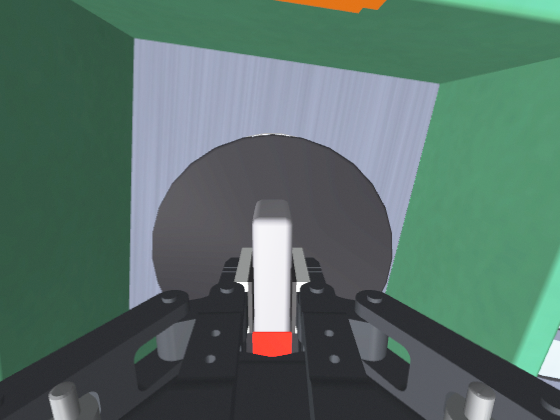

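View pics/i_s.png

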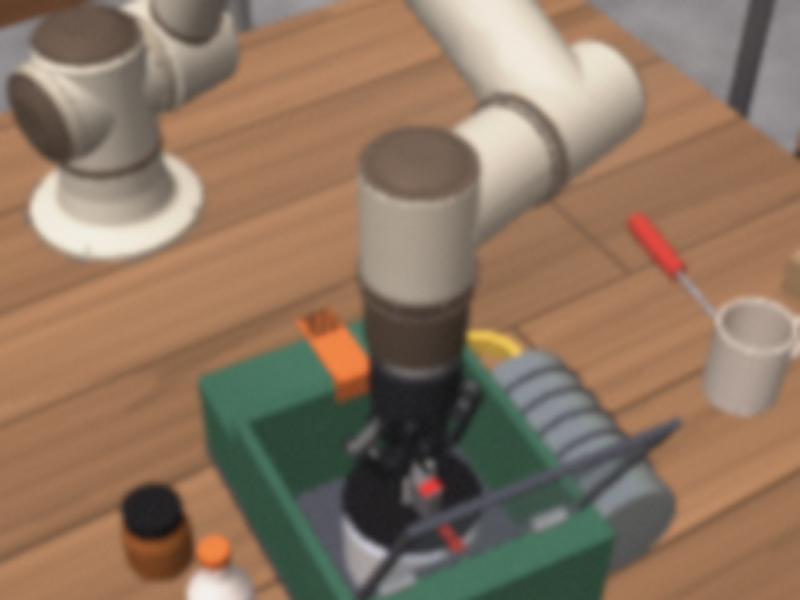

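>>> {"method": "apply_moves", "body": {"targets": "1 0 0 1 1; 1.5 0 0 2 1; 1.5 0 0 3 1; 1.5 0 0 4 1; 1.5 0 0 4 1"}}

```text
clock: 10.4
position: [626.9, 8.1, 106.9]
ee_rot: [-0.494, 0.506, 0.495, 0.505]
contact_force: [0.7, -0.2, -2.5]
gripper_width: 15.2
```

```bash
cat > st.py <<'E'
from h import *
from bench import status,get_image
s=status.read_state();print(s["clock"],s["position"],s["contact_force"],s["wrist_torque"],s["gripper_width"],goto(s,(628,8,109),-.075+np.pi/2))
E
python3 st.py
```

```text
10.4 [626.94277091   8.0734377  106.91730623] [ 0.72778914 -0.21563648 -2.47695852] [ 0.10252206 -0.04653712 -0.04708127] 15.234330919087544 ([array([-2.1, -1.1, -0. ]), ('spin deg (x down => minus)', np.float64(3.0))], 'heading tool z', np.float64(1.5488))
```

>>> {"method": "apply_moves", "body": {"targets": "0 0 0 1 1; 0 0 0 2 1; 1 0 0 2 1; 2 0 0 2 1; 2 0 0 2 1; 2 0 0 2 1"}}

```text
clock: 10.9
position: [627.6, 8.0, 105.6]
ee_rot: [-0.486, 0.514, 0.486, 0.514]
contact_force: [-0.2, -0.6, -2.3]
gripper_width: 15.0
```

```bash
python3 st.py; python3 look.py j_s
```

```text
10.9 [627.60699708   7.97732243 105.56619596] [-0.22320994 -0.62640067 -2.34455019] [-0.01236433 -0.02110021 -0.03242111] 15.00958987263193 ([array([-3.4, -0.4,  0. ]), ('spin deg (x down => minus)', np.float64(1.1))], 'heading tool z', np.float64(1.5149))
10.9 [627.60699708   7.97732243 105.56619596] [-0.22320994 -0.62640067 -2.34455019] 15.00958987263193
```

View pics/j_s.png

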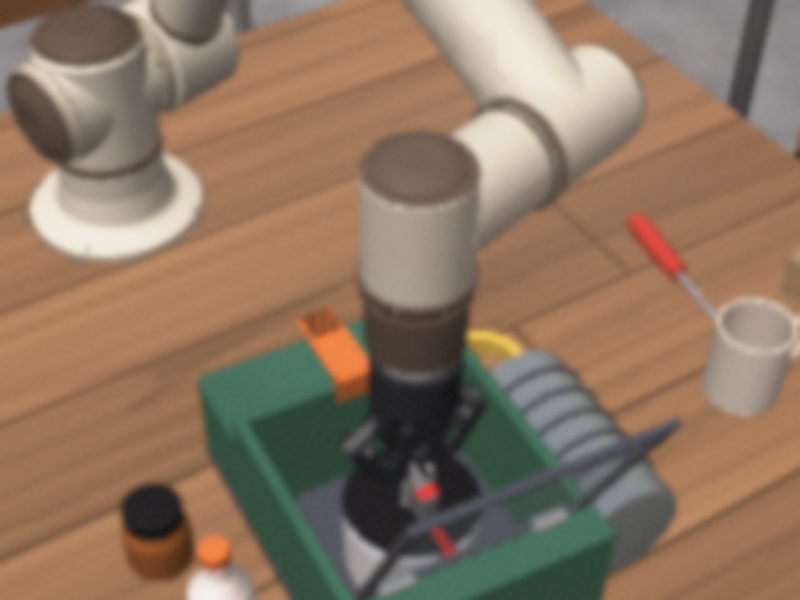

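The force shows only the lid's hanging weight, so the keys appear to be in the notches. I'll keep lowering gently.

>>> {"method": "apply_moves", "body": {"targets": "1 0 0 0 1; 2 0 0 0.5 1; 3 0 0 0.5 1; 3 0 0 0.5 1; 3 0 0 0.5 1"}}

```text
clock: 11.37
position: [628.4, 7.7, 103.9]
ee_rot: [-0.484, 0.515, 0.483, 0.516]
contact_force: [0.2, -1.5, 4.7]
gripper_width: 15.4
```

```bash
python3 st.py
```

```text
11.3667 [628.3896263    7.73806276 103.89863355] [ 0.22767958 -1.50218837  4.70057954] [-0.61515133  0.01480256  0.10116157] 15.363041095384888 ([array([-5.1,  0.4,  0.2]), ('spin deg (x down => minus)', np.float64(0.6))], 'heading tool z', np.float64(1.5067))
```

>>> {"method": "apply_moves", "body": {"targets": "0 0 0 0 1; -1 0 0 0 0.5; -1 0 0 0 0; -1 0 0 0 -0.5; -1 0 0 0 -1; -1 0 0 0 -1; -1 0 0 0 -1; -1 0 0 0 -1"}}

```text
clock: 12.03
position: [627.7, 8.1, 103.6]
ee_rot: [-0.484, 0.516, 0.484, 0.516]
contact_force: [-0.4, 0.4, -0.8]
gripper_width: 85.2
```

```bash
python3 st.py;python3 - <<'E'
from h import *
from bench import get_image
d=get_image("wrist");cv2.imwrite("pics/k_w.png",d["img"][:,:,::-1])
E
python3 look.py k_s
```

```text
12.0333 [627.65206711   8.14232712 103.64271742] [-0.37569226  0.39318568 -0.83887884] [-0.01470789 -0.03357291 -0.00611666] 85.24744305971262 ([array([-5.4, -0.4, -0.1]), ('spin deg (x down => minus)', np.float64(0.6))], 'heading tool z', np.float64(1.5063))
12.0833 [627.70380556   8.13723572 103.71557667] [ 0.08626245  0.05792017 -0.9419422 ] 85.45872111697273
```

View pics/k_w.png

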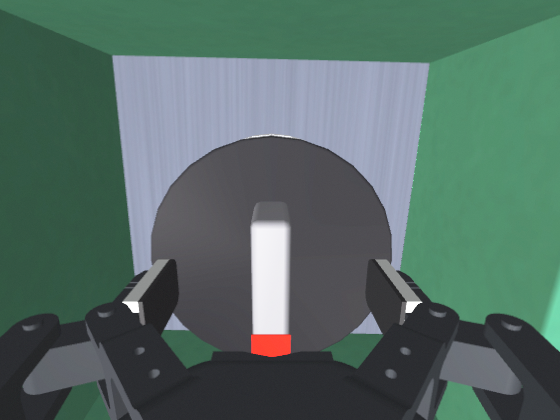

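View pics/k_s.png

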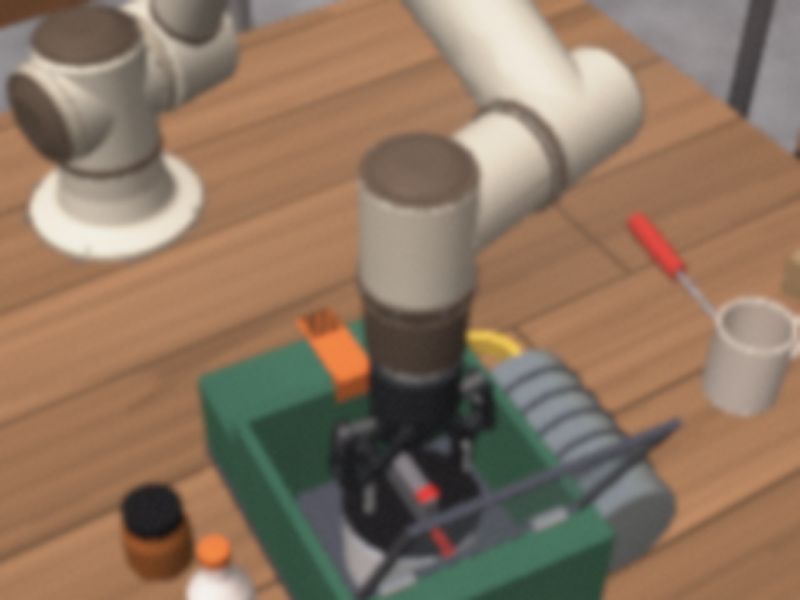

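The lid sits level in the notches with the handle aligned and released. I'll lift, look, close the fingers, then press on the handle's top.

>>> {"method": "apply_moves", "body": {"targets": "-10 0 0 0 -1; -35 0 0 0 -1; -70 0 0 0 -1; -105 0 0 0 -1; -140 0 0 0 -1; -140 0 0 0 -1; -140 0 0 0 -1"}}

```text
clock: 12.72
position: [628.9, 8.3, 247.8]
ee_rot: [-0.485, 0.514, 0.482, 0.518]
contact_force: [0.1, -0.2, -0.8]
gripper_width: 85.4
```

```bash
python3 st.py;python3 - <<'E'
from h import *
from bench import get_image,status
d=get_image("wrist");cv2.imwrite("pics/l_w.png",d["img"][:,:,::-1]);pickle.dump((status.read_state(),d),open("l.pkl","wb"))
E
```

```text
12.7167 [628.91083484   8.27041263 247.7647726 ] [ 0.10028208 -0.2400904  -0.79850861] [-0.02434957  0.00121717 -0.0068474 ] 85.43330343800876 ([array([138.8,   1.9,  -0.6]), ('spin deg (x down => minus)', np.float64(0.6))], 'heading tool z', np.float64(1.5063))
```

View pics/l_w.png

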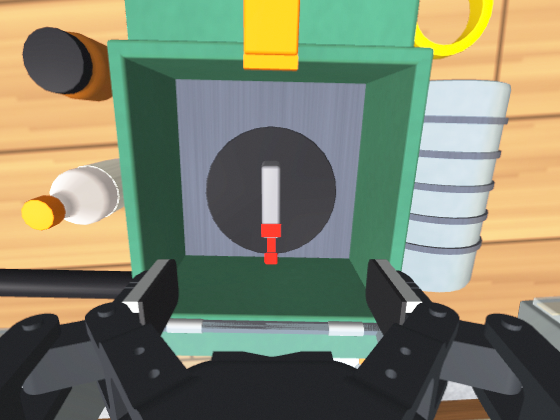

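The red tab at (270,257) covers the red mark. Now measure the handle's centre so I press in the middle.

```bash
cat > hm.py <<'E'
import sys
from h import *
s,d=pickle.load(open(sys.argv[1],"rb"));zo=float(sys.argv[2])
im=cv2.resize(d["img"][120:280,185:345,::-1],(600,600),interpolation=cv2.INTER_CUBIC);cv2.imwrite("pics/%s_z.png"%sys.argv[1][0],im)
from lidm import measure
measure(s,d,zo)
print(goto(s,(0,0,0)))
E
python3 hm.py l.pkl 91.5
```

```text
red 115.0 (264, 253, 13, 11) [270.4 258. ]
red 91.0 (267, 238, 8, 14) [270.5 244.5]
red 225.5 (261, 224, 20, 13) [270.7 229.9]
lid centre [628.    8.6] r 61.0
grey 971.5 [[261.0, 166.0], [279.0, 166.0], [279.0, 223.0], [261.0, 223.0]]
([array([243.8, 626.4, -49.1])], 'heading tool z', np.float64(1.5061))
```

View pics/l_z.png

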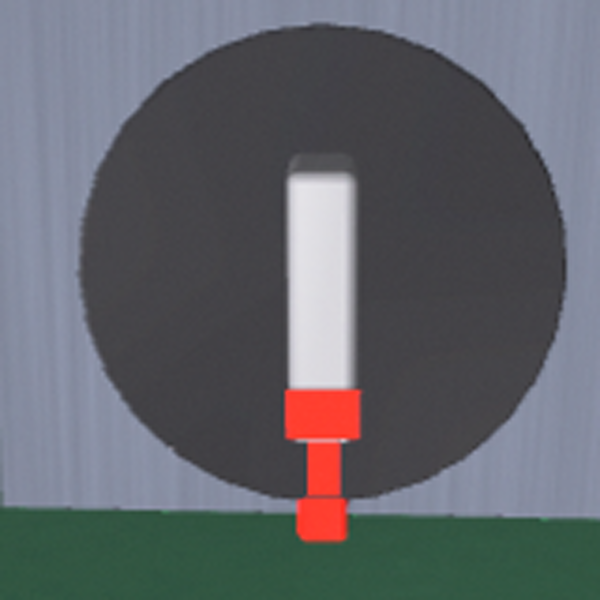

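>>> {"method": "apply_moves", "body": {"targets": "20 0 0 0 0; 45 0 0 0 1; 70 0 0 0 1; 90 0 0 0 1; 100 0 0 0 1; 106 0 0 0 1; 106 0 0 0 1"}}

```text
clock: 13.35
position: [626.9, 7.8, 136.0]
ee_rot: [-0.483, 0.517, 0.484, 0.515]
contact_force: [-0.5, -0.3, 0.1]
gripper_width: 0.6
```

```bash
python3 st.py
```

```text
13.35 [626.87269391   7.81482324 136.00941809] [-0.53203151 -0.25731879  0.05895578] [0.00884011 0.02686438 0.02456809] 0.6160839554237258 ([array([27. , -1.2,  0.3]), ('spin deg (x down => minus)', np.float64(0.6))], 'heading tool z', np.float64(1.5061))
```

>>> {"method": "apply_moves", "body": {"targets": "2 -1 0 0 1; 4 -1 0 0 1; 5 -1 0 0 1; 6 -1 0 0 1; 7 -1 0 0 1; 8 -1 0 0 1; 8 -1 0 0 1"}}

```text
clock: 13.93
position: [629.3, 7.9, 131.3]
ee_rot: [-0.484, 0.515, 0.483, 0.516]
contact_force: [-1.5, -0.1, 4.5]
gripper_width: 0.4
```

```bash
python3 st.py
```

```text
13.9333 [629.30269417   7.90399526 131.28339874] [-1.54321076 -0.09191836  4.51397831] [-0.03320172  0.3095487   0.00561567] 0.41096536169017145 ([array([22.3,  1.4,  0. ]), ('spin deg (x down => minus)', np.float64(0.6))], 'heading tool z', np.float64(1.5068))
```

>>> {"method": "apply_moves", "body": {"targets": "1 0 0 0 1; 2 0 0 0 1; 3 0 0 0 1; 4 0 0 0 1; 5 0 0 0 1; 6 0 0 0 1; 6 0 0 0 1"}}

```text
clock: 14.52
position: [629.0, 8.1, 125.2]
ee_rot: [-0.484, 0.515, 0.483, 0.516]
contact_force: [-2.5, 0.9, 8.1]
gripper_width: -0.2
```

```bash
python3 st.py
```

```text
14.5167 [628.9628659    8.11525409 125.16126844] [-2.50306733  0.87124207  8.12956407] [ 0.27427473  0.71561496 -0.01753704] -0.20885586730856712 ([array([16.2,  1. , -0.2]), ('spin deg (x down => minus)', np.float64(0.6))], 'heading tool z', np.float64(1.5068))
```

It snapped down 6 mm, to the expected home height. I'll push a little more to confirm a hard stop.

>>> {"method": "apply_moves", "body": {"targets": "2 0 0 0 1; 4 0 0 0 1; 6 0 0 0 1; 8 0 0 0 1; 8 0 0 0 1; 8 0 0 0 1"}}

```text
clock: 15.02
position: [629.1, 8.1, 124.9]
ee_rot: [-0.486, 0.514, 0.483, 0.516]
contact_force: [-15.4, 4.3, 37.5]
gripper_width: -0.2
```

```bash
python3 st.py
```

```text
15.0167 [629.05013469   8.11300499 124.9120934 ] [-15.40839917   4.31732589  37.53699281] [1.13475798 4.61095854 0.04060349] -0.2024843335267499 ([array([15.9,  1.1, -0.2]), ('spin deg (x down => minus)', np.float64(0.8))], 'heading tool z', np.float64(1.5093))
```

Hard stop confirmed. I'll back off and retreat upward.

>>> {"method": "apply_moves", "body": {"targets": "-10 0 0 0 1; -18 0 0 0 1; -30 0 0 0 1; -60 0 0 0 1; -95 0 0 0 1; -130 0 0 0 1; -135 0 0 0 1; -135 0 0 0 1; -135 0 0 0 1"}}

```text
clock: 15.77
position: [628.2, 8.1, 249.5]
ee_rot: [-0.483, 0.516, 0.484, 0.516]
contact_force: [-0.1, 0.6, -0.9]
gripper_width: -0.2
```

```bash
python3 st.py;python3 - <<'E'
from h import *
from bench import get_image,status
d=get_image("wrist");cv2.imwrite("pics/m_w.png",d["img"][:,:,::-1]);pickle.dump((status.read_state(),d),open("m.pkl","wb"))
E
python3 hm.py m.pkl 85; python3 look.py m_s
```

```text
15.7667 [628.19667083   8.06051742 249.54825316] [-0.09786285  0.57255583 -0.86511908] [0.03681279 0.07279454 0.02089461] -0.2007860945701468 ([array([ 1.405e+02, -1.000e-01, -1.000e-01]), ('spin deg (x down => minus)', np.float64(0.6))], 'heading tool z', np.float64(1.5057))
red 76.5 (268, 236, 8, 12) [271.4 241.3]
red 200.5 (262, 223, 19, 13) [271.2 228.6]
lid centre [627.4   8.4] r 60.6
grey 251.0 [[277.0, 248.0], [288.0, 248.0], [288.0, 274.0], [277.0, 274.0]]
grey 257.5 [[256.0, 248.0], [267.0, 248.0], [267.0, 274.0], [256.0, 274.0]]
grey 902.0 [[262.0, 166.0], [279.0, 166.0], [279.0, 221.0], [262.0, 221.0]]
([array([251. , 624.9, -48.6])], 'heading tool z', np.float64(1.5058))
15.8167 [627.75540951   7.96249228 248.53070328] [-0.61550385  0.1804518  -0.72079515] -0.07393393218680872
```

View pics/m_w.png

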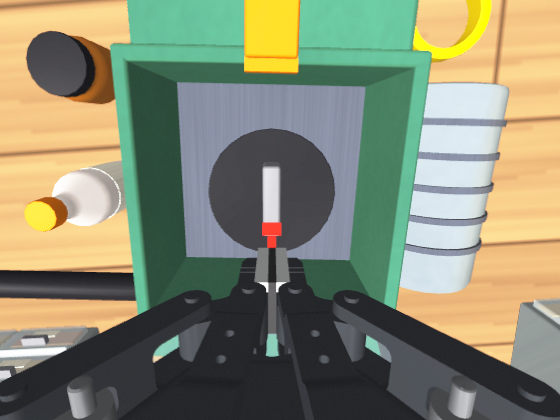

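View pics/m_s.png

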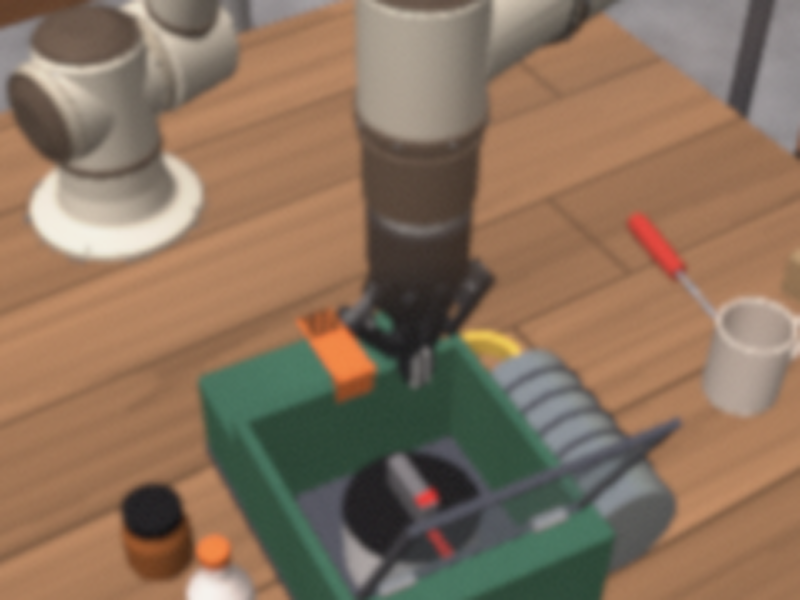

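Run:
```python
from bench import job
print(job.job_done())
```

```text
the job is handed in; nothing more can be done
None
```

The filter lid is seated fully home, the hatch stands open, and I handed the job in at about 16 s. No verdict was reported.

- **Latch and hatch:** I pressed the orange paddle at its outer end with about 5 N. The hatch sprang open past vertical while the arm held still. I didn't measure its angle; the pictures show it standing back at its stop, well clear of the arm.
- **Turning the lid:** I gripped the handle and turned the lid clockwise about 66° on the rim without lifting it. The keys went into the notches, and the lid came to rest on the sprung balls about 6 mm above home.
- **Pressing home:** After letting go, I pressed the handle's top with closed fingers. It snapped down at about 8 N to the expected home height: handle top at 125 mm. An extra push, which peaked at 37.5 N vertically (about 41 N in all, on the fingers), moved it only another 0.3 mm.
- **Last checks:** The arm was clear at about 249 mm and the force read near zero. The lid centre measured (627.4, 8.4), about 1 mm from where it had sat on the rim. Its apparent size fits the home height. The red tab was over the red mark before the press; in the last picture the closed fingers hid the tab's tip.
- **Bystanders:** None appeared moved in the pictures, but I checked that only by eye. No check failed or disagreed.

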